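Draw the torque driver out of the covered tray

ROBOT

A 7-joint arm with a two-finger parallel gripper is mounted at the origin on a cart in front of the work surface, level with it; the furniture and walls round the work are solid. World frame = base frame: x ahead of the robot, y to its left, z up, the work surface at z = 0. Lengths are in m, angles in rad, forces in N, time in s.
With the tool pointing down it reaches from about 0.4 to 0.85 m from the base axis. Payload 10.4 kg.
Tool frame: the origin (TCP) lies between the finger pads, 19 mm behind the fingertips; this is the grasp point; z points along the fingers, y is the line along which they close (so a half turn about z gives the same grasp; the last joint's range is limited). The gripper opens to 85 mm and grips with 20 to 120 N. Pads are 22 mm wide; open, the fingers measure 114 mm over their backs; the gripper's body (76 mm by 85 mm) begins 54 mm behind the grasp point. The pads swing forward as they close: fully open they stand 13 mm farther back than shut.
Start: joints at [1.233, 0.332, -0.065, 1.46, 0.022, 1.35, -0.088], TCP at [0.194, -0.594, 0.25] pointing down, gripper open.
Joint ranges: [-2.6, 2.6], [-0.5, 2.12], [-1.47, 1.34], [0.16, 2.42], [-1.27, 4.41], [0.06, 2.06], [-2.6, 2.6]. Speed limits (rad/s): [2.22, 2.22, 2.79, 2.79, 3.14, 3.14, 3.14].

INTERFACE

Orientations are given as a unit quaternion [x, y, z, w].
In Python, from bench import manip gives the robot as it stands.
- The arm moves only by the shell command python3 -m crank 'ROWS' [FORCE]. ROWS is JSON, one flat list of numbers, 7 for each row, row after row: the shift along the tool's x, y, z in m, then the turn, a rotation vector about the tool's x, y, z in degrees, then the opening, from 0 (shut) to 1 (fully open). A call has 1 to 20 rows; each row shifts and turns the commanded pose from where the row before left it, along the tool's axes as they then stand; what a row does not reach is not made up. A row lasts 1/8 s, in which the tool goes at most 62.5 mm and 10.7 degrees, less where a joint would pass 70% of its speed; a pose out of reach is approached as far as the arm can. A call with a gripper value outside its range is refused whole. The fingers move at their own pace and stop on an object; FORCE is the grip in N (left out, the last holds). Time passes only in rows, so rows that do not move let the fingers close. It gives the time, the measured TCP pose, the force, the opening and the grip force at its end, in the units of the state.
- manip.get_state(): the state, without advancing time (a new reading comes with each control period).
- manip.snapshot(name): name is "scene" or "top"; returns the picture (384x512x3 uint8, blue, green, red); there is no depth.
- manip.camera_model(name): a dict with "K" (3x3 intrinsics, pixels), "k1" (the pictures are not rectified: a ray, as slopes to the right and down, at radius r is drawn at 1 + k1 r^2 times it, then the intrinsics apply), "R" (3x3) and "t" (3): a world point X has camera coordinates R X + t. Camera axes: x right, y down, z forward; pixel columns grow to the right and rows downward; lengths in m; the calibration is good to about 2 mm. A picture is of the moment at which its call begins. camera_model takes no time and is no camera call.
- manip.job_done(): hands the job in; it is judged then, once.
The state is a dict: "time_s": time; "joints": joint angles; "dq": joint speeds; "joint_torque": joint torques, N m; "tcp_pos": TCP position; "ee_rot": TCP orientation; "force": force on the tool from outside, world axes, zero at the start; "moment": the same for the moment, N m; "width": opening from 0.0 (shut) to 1.0 (fully open); "gripper_force": force on a finger pad.
Only numpy, scipy, OpenCV 4.12 (cv2) and the standard library are available. Lean on these libraries where they do the work, as an engineer would, in place of code of your own. Each camera call takes 0.05 s, during which the arm holds its last target. There are 200 camera calls.

TASK

The red torque driver lies in the blue covered tool tray, both ends under the cover, and is much longer than the opening. Bring it out through the opening - it only passes if you slide it back under the wide cover and tilt it so that one end comes out before the other - and finish holding it still and level in the gripper, centred over the opening and in line with the tray, all of it at least 6 cm above the cover; do not put it down or let go. Leave the tape roll and the two mandrels beside the tray where they stand.

Things in the scene. Friction and masses are not known exactly. Their poses are not given: they have to be found in the camera images.
- tool_tray: Fixed blue sheet tray, outside 236 x 140 x 60 mm, sheet 3 mm; origin at the centre of its underside, z up, x along it from shaft end to handle end (towards the robot). Inside: x -115 to +115 mm, 134 mm wide, floor z = 3 mm. Cover from z = 57 (rolled edges 56) to 60 mm, open over the whole width from x = -31 to +90 mm (side walls there only 46 mm high): wide cover at -x, lip at +x.
- opening (a point): Centre of the opening in the tray's cover, at the height of the cover's top (60 mm above the bench). A purple arbor press with a lever stands left of and behind the tray: the gripper passes over it with its TCP at 0.45 m.
- torque_driver: Loose torque screwdriver, 188 mm long, 0.18 kg, on the tray's floor along the tray's x, thin shaft towards -x under the wide cover, handle end under the lip. Origin below mid-length, 16 mm under its axis; its x runs from shaft to handle. Red handle 34 mm across, x = -4 to +94 mm; shaft 10 mm across, its tip 28 to 36 mm short of the tray's inner -x wall.
- shaft_tip (a point): Tip of the driver's shaft, on its long axis.
- handle_end (a point): End of the driver's handle, on its long axis (188 mm from the shaft tip).
- tape: Bystander: roll of yellowish masking tape lying flat, 104 mm across, 25 mm high, origin at the centre of the underside.
- mandrel_short: Bystander: short grey turned mandrel standing on the bench, 36 mm across, 34 mm high, origin at the centre of the underside.
- mandrel_tall: Bystander: taller grey turned mandrel standing on the bench, 41 mm across, 52 mm high, origin at the centre of the underside.

How it is judged:
By the outcome, as a careful person would: the job done as asked, in the order asked, and still so for the second after the job is handed in, while the arm keeps its last pose, push and grip.
It also fails if it takes over 43 s, if anything falls off the work surface, if the arm or the gripper's body presses on something with over 40 N, if the wrist force passes 120 N, or if a joint passes its speed limit or range.

## Working session

There is one attempt and no reset: what is moved stays moved. The work goes in short steps, Python scripts to look and compute and a shell command to move; the robot and the scene stay as the last step left them, time stands still between calls to the robot, and variables do not carry over. Pictures are saved under pics/ and viewed, at most 10 in all, crops included, and the job is handed in when it is done.

```bash
ls; mkdir -p pics
python3 - <<'E'
from bench import manip
import cv2,json
import numpy as np
for n in("scene","top"):
    im=manip.snapshot(n); cv2.imwrite(f"pics/{n}0.png",im)
    m=manip.camera_model(n); print(n,{k:np.round(v,4).tolist() for k,v in m.items()})
s=manip.get_state(); print(s)
E
```

```text
pics
scene {'K': [[403.3476, 0.0, 262.5391], [0.0, 403.3476, 192.7279], [0.0, 0.0, 1.0]], 'k1': -0.0249, 'R': [[-0.8257, -0.564, -0.0063], [-0.3659, 0.5441, -0.7551], [0.4293, -0.6212, -0.6556]], 't': [0.2096, 0.4202, 0.4823]}
top {'K': [[479.8616, 0.0, 256.7584], [0.0, 479.8616, 198.0512], [0.0, 0.0, 1.0]], 'k1': 0.0606, 'R': [[-0.0149, -0.9995, -0.026], [-0.9956, 0.0173, -0.0918], [0.0922, 0.0245, -0.9954]], 't': [-0.3224, 0.507, 1.0392]}
{'time_s': 0.1, 'joints': array([ 1.2334076 ,  0.33282771, -0.06471328,  1.46084823,  0.02163175,
        1.3499209 , -0.08851288]), 'dq': array([ 0.0015095 , -0.00170663,  0.00022108, -0.00112327, -0.0005126 ,
       -0.00048576, -0.00074258]), 'joint_torque': array([ 1.05983752e-03, -6.26750851e+01,  4.90528217e-02, -3.92430639e+01,
        1.63572177e-02,  6.95117124e-03,  9.87992212e-05]), 'tcp_pos': array([ 0.19340791, -0.59399059,  0.24928799]), 'ee_rot': array([ 9.87636833e-01,  1.56757959e-01, -1.44673904e-04, -6.37588554e-04]), 'force': array([0.75180408, 1.20175016, 0.1333044 ]), 'moment': array([ 0.01713063,  0.02555826, -0.0346174 ]), 'gripper_force': 0.0, 'width': 0.995719973354294}
```

View pics/scene0.png

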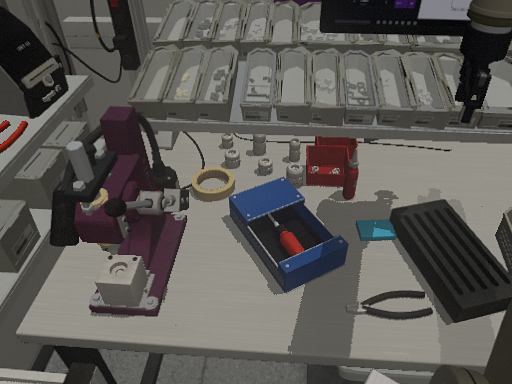

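View pics/top0.png

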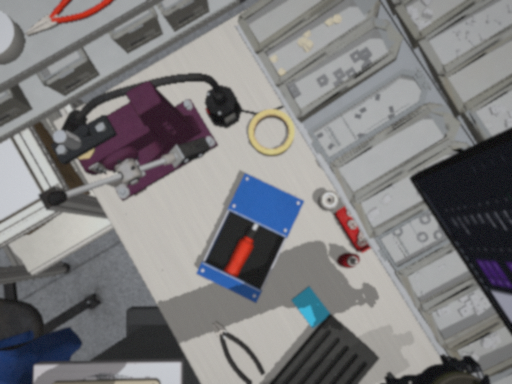

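Scene: tray about (287,230), driver (280,230), tape (213,183), press at left, small grey mandrels (230–295,140–173). Top: wide cover about (265,200), lip (230,280), red handle (240,255), tape (271,132).

```bash
cat > h.py <<'E'
import numpy as np, cv2
from bench import manip
def ray(n,uv):
    m=manip.camera_model(n);K=np.array(m["K"]);R=np.array(m["R"]);t=np.array(m["t"])
    d=(np.array(uv,float)-K[:2,2])/np.array([K[0,0],K[1,1]]); u=d.copy()
    for _ in range(20): u=d/(1+m["k1"]*(u@u))
    return -R.T@t, R.T@np.array([u[0],u[1],1])
def onz(n,uv,z):
    c,d=ray(n,uv); return c+d*(z-c[2])/d[2]
def proj(n,X):
    m=manip.camera_model(n);c=np.array(m["R"])@X+np.array(m["t"]);u=c[:2]/c[2]
    u=u*(1+m["k1"]*(u@u));return u*m["K"][0][0]+np.array(m["K"])[:2,2]
E
python3 - <<'E'
from h import *
for n in("top","scene"):
    im=cv2.imread(f"pics/{n}0.png"); hsv=cv2.cvtColor(im,cv2.COLOR_BGR2HSV)
    b=cv2.inRange(hsv,(105,120,40),(125,255,255)); r=cv2.inRange(hsv,(0,150,100),(8,255,255))|cv2.inRange(hsv,(174,150,100),(180,255,255))
    for nm,m in(("b",b),("r",r)):
        cs,_=cv2.findContours(m,0,2)
        for c in cs:
            if cv2.contourArea(c)>80:
                q=cv2.boxPoints(cv2.minAreaRect(c)); print(n,nm,cv2.contourArea(c),np.round(q,1).tolist())
                if n=="top":
                    z=.06 if nm=="b" else .019
                    print(np.round([onz(n,p,z)[:2] for p in q],4).tolist())
t=cv2.imread("pics/top0.png")[90:310,170:400]; s=cv2.imread("pics/scene0.png")[120:300,170:370]
cv2.imwrite("pics/c1.png",np.hstack([cv2.resize(t,(400,383)),cv2.resize(s,(400,383))]))
cv2.imwrite("pics/c2.png",cv2.resize(t,(690,600),interpolation=cv2.INTER_CUBIC)[0:600])
cv2.imwrite("pics/c3.png",cv2.resize(s,(660,594),interpolation=cv2.INTER_CUBIC))
E
```

```text
top b 2488.5 [[-2.5999999046325684, 332.70001220703125], [78.30000305175781, 328.3999938964844], [81.0999984741211, 380.29998779296875], [0.10000000149011612, 384.6000061035156]]
[[0.2298, 0.2049], [0.2344, 0.0405], [0.1317, 0.0316], [0.1278, 0.1938]]
top b 618.0 [[196.1999969482422, 272.79998779296875], [201.0, 263.0], [259.6000061035156, 291.79998779296875], [254.8000030517578, 301.6000061035156]]
[[0.343, -0.2024], [0.3632, -0.2126], [0.3024, -0.3346], [0.2825, -0.3243]]
top b 2368.0 [[228.0, 207.89999389648438], [244.3000030517578, 173.3000030517578], [302.70001220703125, 200.89999389648438], [286.29998779296875, 235.5]]
[[0.4781, -0.2702], [0.5514, -0.3059], [0.4901, -0.4286], [0.4178, -0.3925]]
top r 506.5 [[224.39999389648438, 270.1000061035156], [243.1999969482422, 234.0], [255.89999389648438, 240.60000610351562], [237.10000610351562, 276.79998779296875]]
[[0.3454, -0.2577], [0.4231, -0.2996], [0.4082, -0.3274], [0.3308, -0.2854]]
top r 243.0 [[334.29998779296875, 212.89999389648438], [343.5, 207.1999969482422], [366.1000061035156, 243.60000610351562], [356.8999938964844, 249.3000030517578]]
[[0.4662, -0.4997], [0.4783, -0.52], [0.3985, -0.5658], [0.3865, -0.5457]]
top r 327.0 [[51.0, 0.0], [111.0, 0.0], [111.0, 22.0], [51.0, 22.0]]
[[0.9614, 0.13], [0.9599, -0.0056], [0.9087, -0.0056], [0.9103, 0.1297]]
scene b 1256.0 [[278.6000061035156, 263.1000061035156], [342.8999938964844, 233.89999389648438], [354.3999938964844, 259.29998779296875], [290.1000061035156, 288.5]]
scene b 1528.0 [[228.6999969482422, 196.10000610351562], [292.79998779296875, 170.3000030517578], [304.0, 198.0], [239.8000030517578, 223.89999389648438]]
scene r 246.5 [[279.0, 234.0], [288.0, 227.3000030517578], [304.29998779296875, 249.0], [295.29998779296875, 255.8000030517578]]
scene r 119.0 [[-2.0, 147.1999969482422], [23.399999618530273, 119.5], [27.200000762939453, 123.0], [1.899999976158142, 150.6999969482422]]
```

View pics/c2.png

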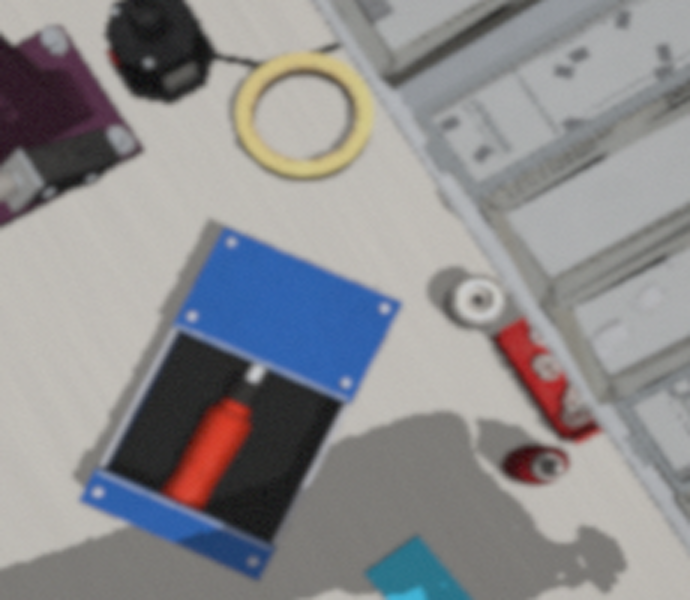

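View pics/c3.png

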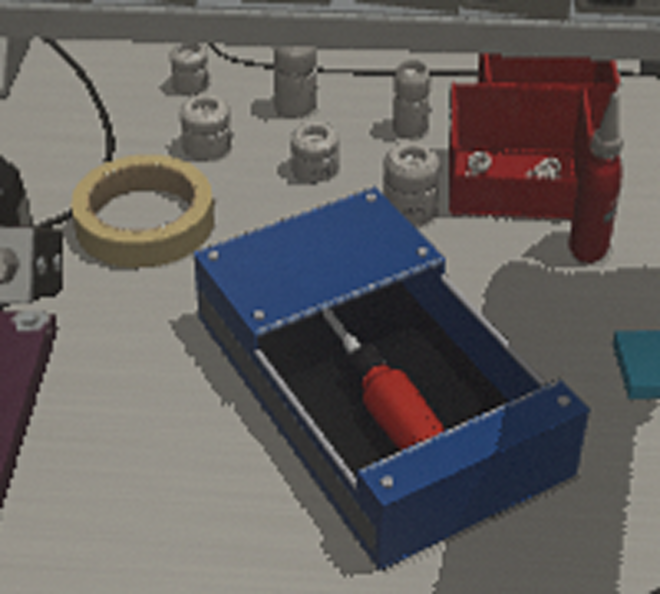

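Tray axis is about 153.6° in world, opening centre about (0.390,-0.302), grasp point on the handle about (0.366,-0.287). Crops: tall mandrel at scene-crop (412,180), right behind the tray; driver lies roughly along the tray centreline. Moving above the handle.

```bash
python3 -m crank '[0.0324,-0.0298,0,0,0,0,1, 0.0324,-0.0298,0,0,0,0,1, 0.0324,-0.0298,0,0,0,0,1, 0.0324,-0.0298,0,0,0,0,1, 0.0324,-0.0298,0,0,0,0,1, 0.0324,-0.0298,0,0,0,0,1, 0.0324,-0.0298,0,0,0,0,1, 0.0324,-0.0298,0,0,0,0,1, 0,0,0,0,0,7.4,1, 0,0,0,0,0,7.4,1, 0,0,0,0,0,7.4,1, 0,0,0,0,0,7.4,1, 0,0,0,0,0,7.4,1, 0,0,0,0,0,7.4,1, 0,0,0,0,0,0,1, 0,0,0,0,0,0,1]' 40
cat > st.py <<'E'
from h import *
from scipy.spatial.transform import Rotation as Ro
O=np.array([.4168,-.3153,0]);a=np.radians(153.6);E=np.array([[np.cos(a),np.sin(a),0],[-np.sin(a),np.cos(a),0],[0,0,1]])
def st():
    s=manip.get_state();R=Ro.from_quat(s["ee_rot"]).as_matrix()
    print("t",round(s["time_s"],2),"tcp",s["tcp_pos"].round(4),"tray",((E@(s["tcp_pos"]-O))*1000).round(1),"\ntool xyz in tray (cols)\n",(E@R).round(3),"\nF",s["force"].round(1),"w",round(s["width"],3),"gf",round(s["gripper_force"],1),"q",s["joints"].round(2))
if __name__=="__main__": st()
E
python3 st.py
```

```text
time_s: 2.1
tcp_pos: [0.3661, -0.2873, 0.2499]
ee_rot: [0.974, -0.227, -0.0, -0.0]
force: [-0.2, -0.4, 0.5]
width: 0.999
gripper_force: 0.0
t 2.1 tcp [ 0.3661 -0.2873  0.2499] tray [ 57.9  -2.5 249.9] 
tool xyz in tray (cols)
 [[-1.    -0.004  0.   ]
 [-0.004  1.     0.   ]
 [-0.     0.    -1.   ]] 
F [-0.2 -0.4  0.5] w 0.999 gf 0.0 q [ 0.91 -0.   -0.34  1.85 -0.    1.3  -1.46]
```

```bash
python3 -m crank '[0,0,0.045,0,0,0,0.75, 0,0,0.045,0,0,0,0.75, 0,0,0.045,0,0,0,0.75, 0,0,0,0,0,0,0.75]'
python3 - <<'E'
from h import *
import st; st.st()
s=manip.snapshot("scene"); t=manip.snapshot("top")
# project predicted tray cover corners / driver tip & handle points
for n,im in(("scene",s),("top",t)):
    for x,y,z in [(-118,-70,60),(-118,70,60),(118,70,60),(118,-70,60),(-31,67,60),(-31,-67,60),(90,67,60),(90,-67,60),(58,-2.5,19),(3,-2,19),(-31,-2,19)]:
        p=proj(n,st.O+st.E.T@(np.array([x,y,z])/1000)); cv2.circle(im,tuple(np.round(p).astype(int)),1,(0,255,0),-1)
a=cv2.resize(s[130:310,190:370],(400,400),interpolation=cv2.INTER_CUBIC);b=cv2.resize(t[150:320,170:340],(400,400),interpolation=cv2.INTER_CUBIC)
cv2.imwrite("pics/d1.png",np.hstack([a,b]))
E
```

```text
time_s: 2.6
tcp_pos: [0.3644, -0.286, 0.1126]
ee_rot: [0.974, -0.227, -0.003, -0.001]
force: [0.1, 0.0, 0.2]
width: 0.751
gripper_force: 0.0
t 2.6 tcp [ 0.3644 -0.286   0.1126] tray [ 59.9  -2.9 112.6] 
tool xyz in tray (cols)
 [[-1.    -0.003  0.006]
 [-0.003  1.    -0.001]
 [-0.006 -0.001 -1.   ]] 
F [0.1 0.  0.2] w 0.751 gf 0.0 q [ 0.89  0.14 -0.34  2.01  0.05  1.01 -1.51]
```

View pics/d1.png

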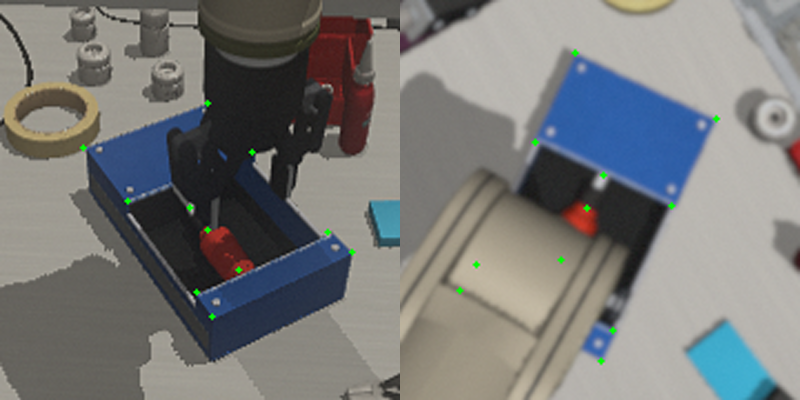

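The overlay agrees with the tray within a few mm (cover corners at (88,148), (352,252) left; (575,55) right), and the handle shoulder shows at (203,232). Descending and closing.

```bash
python3 -m crank '[0,0,0.022,0,0,0,0.75, 0,0,0.022,0,0,0,0.75, 0,0,0.022,0,0,0,0.75, 0,0,0.011,0,0,0,0.75, 0,0,0.006,0,0,0,0.75, 0,0,0,0,0,0,0.75, 0,0,0,0,0,0,0.75]'; python3 st.py
```

```text
time_s: 3.58
tcp_pos: [0.3666, -0.2877, 0.0328]
ee_rot: [0.974, -0.228, 0.001, 0.0]
force: [-0.4, 0.1, 0.6]
width: 0.747
gripper_force: 0.0
t 3.58 tcp [ 0.3666 -0.2877  0.0328] tray [57.2 -2.4 32.8] 
tool xyz in tray (cols)
 [[-1.    -0.001 -0.001]
 [-0.001  1.     0.   ]
 [ 0.001  0.    -1.   ]] 
F [-0.4  0.1  0.6] w 0.747 gf 0.0 q [ 0.87  0.26 -0.33  2.07  0.12  0.82 -1.56]
```

```bash
python3 -m crank '[0,0,0.006,0,0,0,0.75, 0,0,0,0,0,0,0.75, 0,0,0,0,0,0,0.3, 0,0,0,0,0,0,0.1, 0,0,0,0,0,0,0.1, 0,0,0,0,0,0,0.1, 0,0,0,0,0,0,0.1, 0,0,0,0,0,0,0.1]' 80; python3 st.py
```

```text
time_s: 4.58
tcp_pos: [0.3663, -0.2874, 0.0265]
ee_rot: [0.974, -0.228, 0.0, 0.0]
force: [-1.9, 1.8, 6.6]
width: 0.364
gripper_force: 78.7
t 4.58 tcp [ 0.3663 -0.2874  0.0265] tray [57.6 -2.6 26.5] 
tool xyz in tray (cols)
 [[-1.    -0.001 -0.   ]
 [-0.001  1.     0.   ]
 [ 0.     0.    -1.   ]] 
F [-1.9  1.8  6.6] w 0.364 gf 78.7 q [ 0.87  0.27 -0.33  2.07  0.12  0.81 -1.56]
```

```bash
python3 -m crank '[0,0,-0.002,0,0,0,0.1, 0.004,0,0,0,0,0,0.1, 0.005,0,0,0,0,0,0.1, 0.005,0,0,0,0,0,0.1, 0.004,0,0,0,0,0,0.1, 0.003,0,0,0,0,0,0.1, 0,0,0,0,0,0,0.1, 0,0,0,0,0,0,0.1]'; python3 st.py
python3 - <<'E'
from h import *
import st
s=manip.snapshot("scene"); t=manip.snapshot("top")
for n,im in(("scene",s),("top",t)):
    for x in(-31,-18,80):
        p=proj(n,st.O+st.E.T@(np.array([x,-2.5,21])/1000)); cv2.circle(im,tuple(np.round(p).astype(int)),1,(0,255,0),-1)
a=cv2.resize(s[150:300,210:360],(400,400),interpolation=cv2.INTER_CUBIC);b=cv2.resize(t[170:320,180:330],(400,400),interpolation=cv2.INTER_CUBIC)
cv2.imwrite("pics/d2.png",np.hstack([a,b]))
E
```

```text
time_s: 5.58
tcp_pos: [0.3849, -0.2966, 0.028]
ee_rot: [0.974, -0.228, -0.0, 0.0]
force: [1.3, 0.3, -1.8]
width: 0.362
gripper_force: 79.2
t 5.58 tcp [ 0.3849 -0.2966  0.028 ] tray [36.9 -2.5 28. ] 
tool xyz in tray (cols)
 [[-1.    -0.001  0.   ]
 [-0.001  1.     0.   ]
 [-0.     0.    -1.   ]] 
F [ 1.3  0.3 -1.8] w 0.362 gf 79.2 q [ 0.86  0.31 -0.33  2.02  0.13  0.83 -1.58]
```

View pics/d2.png

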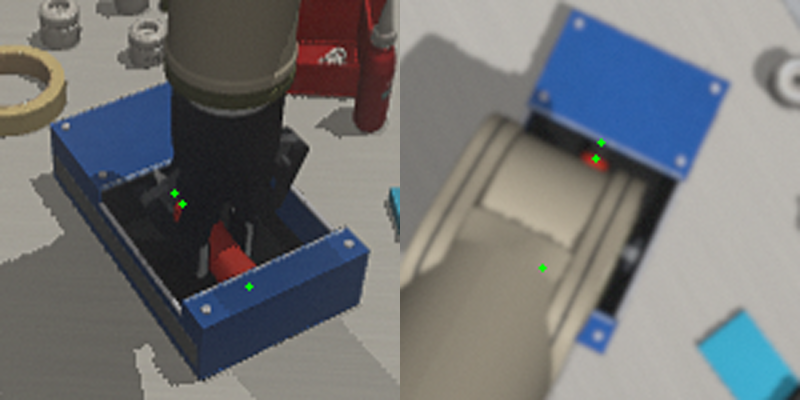

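The red shoulder edge (top (596,157), scene (180,205)) sits at the predicted tray x≈-18, so the tip is at about -108. Tilt stage 1.

```bash
python3 -m crank '[0.0008,0,-0.0035,0,-2,0,0.1, 0.0007,0,-0.0035,0,-2,0,0.1, 0.0006,0,-0.0036,0,-2,0,0.1, 0.0004,0,-0.0036,0,-2,0,0.1, 0.0003,0,-0.0036,0,-2,0,0.1, 0.0002,0,-0.0036,0,-2,0,0.1, 0,0,0,0,0,0,0.1, 0,0,0,0,0,0,0.1]'; python3 st.py
```

```text
time_s: 6.68
tcp_pos: [0.3892, -0.2988, 0.0489]
ee_rot: [0.968, -0.227, -0.102, -0.024]
force: [-0.4, -0.2, -2.2]
width: 0.364
gripper_force: 79.2
t 6.67 tcp [ 0.3892 -0.2988  0.0489] tray [32.1 -2.5 48.9] 
tool xyz in tray (cols)
 [[-0.978 -0.001  0.207]
 [-0.001  1.     0.   ]
 [-0.207  0.    -0.978]] 
F [-0.4 -0.2 -2.2] w 0.364 gf 79.2 q [ 0.81  0.42 -0.31  1.84  0.15  1.12 -1.6 ]
```

```bash
python3 -m crank '[-0.0009,0,-0.0039,0,-1.83,0,0.1, -0.001,0,-0.0039,0,-1.83,0,0.1, -0.0012,0,-0.0038,0,-1.83,0,0.1, -0.0013,0,-0.0038,0,-1.83,0,0.1, -0.0014,0,-0.0038,0,-1.83,0,0.1, -0.0015,0,-0.0037,0,-1.83,0,0.1, 0,0,0,0,0,0,0.1, 0,0,0,0,0,0,0.1]'; python3 st.py
python3 - <<'E'
from h import *
s=manip.snapshot("scene"); t=manip.snapshot("top")
a=cv2.resize(s[150:300,210:360],(400,400),interpolation=cv2.INTER_CUBIC);b=cv2.resize(t[170:320,180:330],(400,400),interpolation=cv2.INTER_CUBIC)
cv2.imwrite("pics/d3.png",np.hstack([a,b]))
E
```

```text
time_s: 7.68
tcp_pos: [0.3887, -0.2986, 0.073]
ee_rot: [0.954, -0.224, -0.194, -0.045]
force: [-0.0, -0.9, -1.9]
width: 0.365
gripper_force: 79.3
t 7.67 tcp [ 0.3887 -0.2986  0.073 ] tray [32.6 -2.5 73. ] 
tool xyz in tray (cols)
 [[-0.921 -0.001  0.39 ]
 [-0.     1.     0.   ]
 [-0.39   0.    -0.921]] 
F [-0.  -0.9 -1.9] w 0.365 gf 79.3 q [ 0.77  0.51 -0.29  1.68  0.16  1.38 -1.61]
```

View pics/d3.png

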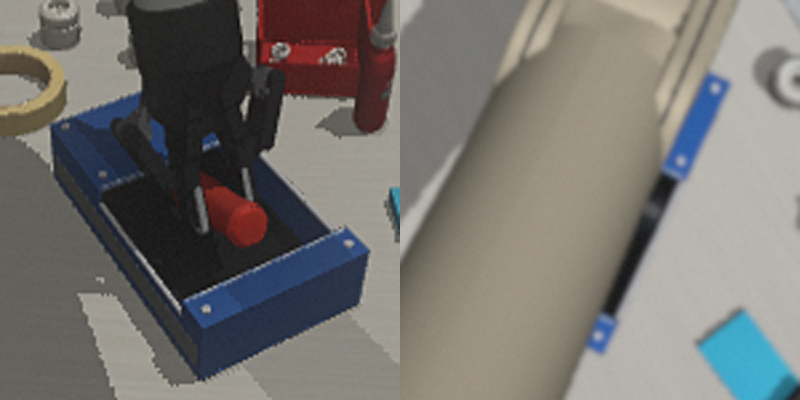

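Handle end face at (250,225) in the crop, i.e. scene px (304,234), above the lip. Checking it against the prediction.

Run:
```python
from h import *
import st
c,d=ray("scene",(303.7,234.4)); c=st.E@(c-st.O); d=st.E@d
print("handle end tray",((c+d*(-.0025-c[1])/d[1])*1000).round(1))
print(proj("scene",st.O+st.E.T@np.array([.075,-.0025,.0835])))
```

```text
handle end tray [74.3 -2.5 81.3]
[303.96738292 233.8069747 ]
```

```bash
python3 -m crank '[-0.008,0,0,0,0,0,0.1, -0.01,0,0,0,0,0,0.1, -0.011,0,0,0,0,0,0.1, -0.011,0,0,0,0,0,0.1, -0.011,0,0,0,0,0,0.1, -0.011,0,0,0,0,0,0.1, -0.011,0,0,0,0,0,0.1, -0.01,0,0,0,0,0,0.1, 0,0,0,0,0,0,0.1, 0,0,0,0,0,0,0.1]'; python3 st.py
python3 - <<'E'
from h import *
s=manip.snapshot("scene")
cv2.imwrite("pics/d4.png",cv2.resize(s[110:310,190:390],(500,500),interpolation=cv2.INTER_CUBIC))
E
```

```text
time_s: 9.02
tcp_pos: [0.3207, -0.2648, 0.1056]
ee_rot: [0.954, -0.223, -0.194, -0.045]
force: [-0.1, 0.3, -1.8]
width: 0.365
gripper_force: 79.2
t 9.03 tcp [ 0.3207 -0.2648  0.1056] tray [108.5  -2.5 105.6] 
tool xyz in tray (cols)
 [[-0.921 -0.001  0.39 ]
 [-0.001  1.     0.   ]
 [-0.39   0.    -0.921]] 
F [-0.1  0.3 -1.8] w 0.365 gf 79.2 q [ 0.82  0.33 -0.31  1.86  0.12  1.37 -1.57]
```

View pics/d4.png

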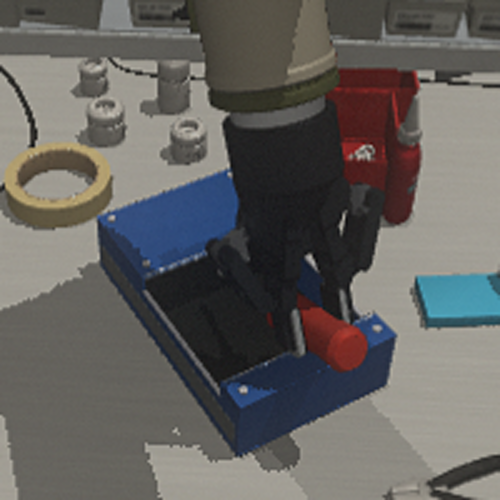

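Tip by estimate at x≈-22, past the cover edge; handle end at (345,350) clear above the lip. Lift straight up, then level.

```bash
python3 -m crank '[-0.0047,0,-0.011,0,0,0,0.1, -0.0059,0,-0.0138,0,0,0,0.1, -0.0059,0,-0.0138,0,0,0,0.1, -0.0059,0,-0.0138,0,0,0,0.1, -0.0059,0,-0.0138,0,0,0,0.1, -0.0047,0,-0.011,0,0,0,0.1, 0,0,0,0,3.8,0,0.1, 0,0,0,0,3.8,0,0.1, 0,0,0,0,3.8,0,0.1, 0,0,0,0,3.8,0,0.1, 0,0,0,0,3.8,0,0.1, 0,0,0,0,3.8,0,0.1, 0,0,0,0,0,0,0.1, 0,0,0,0,0,0,0.1, 0,0,0,0,0,0,0.1]'; python3 st.py
```

```text
time_s: 10.95
tcp_pos: [0.3205, -0.2646, 0.1895]
ee_rot: [0.974, -0.228, -0.002, -0.001]
force: [0.8, -0.2, -2.2]
width: 0.367
gripper_force: 79.3
t 10.95 tcp [ 0.3205 -0.2646  0.1895] tray [108.8  -2.6 189.5] 
tool xyz in tray (cols)
 [[-1.    -0.001  0.004]
 [-0.001  1.    -0.   ]
 [-0.004 -0.    -1.   ]] 
F [ 0.8 -0.2 -2.2] w 0.367 gf 79.3 q [ 0.9  -0.07 -0.31  2.04 -0.02  1.17 -1.43]
```

```bash
python3 -m crank '[0.005,0.0005,0.003,0,0.1,0,0.1, 0.006,0.0005,0.004,0,0,0,0.1, 0.006,0.0005,0.004,0,0,0,0.1, 0.006,0.0005,0.004,0,0,0,0.1, 0.0056,0.0005,0.003,0,0,0,0.1, 0,0,0,0,0,0,0.1, 0,0,0,0,0,0,0.1, 0,0,0,0,0,0,0.1]'; python3 st.py
python3 - <<'E'
from h import *
import st
s=manip.snapshot("scene");t=manip.snapshot("top")
T=manip.get_state()["tcp_pos"]
im=s.copy()
e=st.E.T@np.array([1,0,0]);A=T-np.array([0,0,.0075])
for d in(-.1446,.0434): 
    p=proj("scene",A+e*d);print(p);cv2.circle(im,tuple(np.round(p).astype(int)),1,(0,255,0),-1)
    q=proj("top",A+e*d);cv2.circle(t,tuple(np.round(q).astype(int)),1,(0,255,0),-1)
cv2.imwrite("pics/d5r.png",s)
cv2.imwrite("pics/d5.png",np.hstack([cv2.resize(im[90:240,210:360],(500,500),interpolation=cv2.INTER_CUBIC),cv2.resize(t[170:320,200:290],(300,500))]))
E
```

```text
time_s: 11.95
tcp_pos: [0.3447, -0.2795, 0.1717]
ee_rot: [0.974, -0.228, -0.001, -0.0]
force: [0.2, -0.5, -1.4]
width: 0.364
gripper_force: 79.3
t 11.95 tcp [ 0.3447 -0.2795  0.1717] tray [ 80.5   0.  171.7] 
tool xyz in tray (cols)
 [[-1.    -0.001  0.001]
 [-0.001  1.     0.   ]
 [-0.001  0.    -1.   ]] 
F [ 0.2 -0.5 -1.4] w 0.364 gf 79.3 q [ 0.89  0.01 -0.31  2.    0.01  1.13 -1.46]
[268.11961048 159.96526348]
[324.63110376 218.53700418]
```

View pics/d5.png

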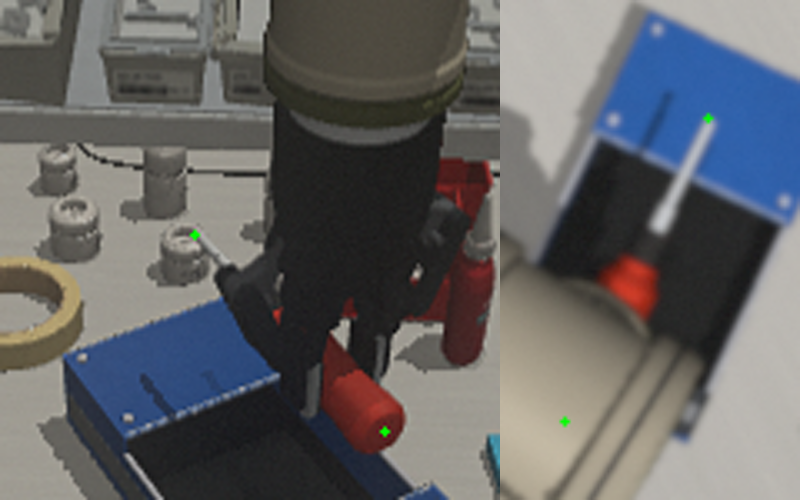

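Tip at (195,236) and handle end at (384,432) match the predictions in both views: level, in line with the tray, and centred at tray x≈30 mm. Handing in.

```bash
python3 -m crank '[0,0,0,0,0,0,0.1, 0,0,0,0,0,0,0.1, 0,0,0,0,0,0,0.1, 0,0,0,0,0,0,0.1]'; python3 -c "
from bench import manip
print(manip.job_done())"
```

```text
time_s: 12.55
tcp_pos: [0.3448, -0.2795, 0.1715]
ee_rot: [0.974, -0.228, -0.001, -0.0]
force: [0.4, 0.2, -2.3]
width: 0.365
gripper_force: 79.3
the job is handed in; nothing more can be done
None
```

I brought the driver out through the opening and handed the job in at 12.6 s. By my measurements it is held still and level, centred over the opening and in line with the tray, with its lowest point about 8.5 cm above the cover. The hand-in returned no verdict.

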